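# Sort the amber reagent bottles into the spill bins of the carrying tray

### The job

Load the carrying tray for the chemical store: put the four brown glass bottles with red, blue, yellow and green caps into the tray, each standing in the spill bin of its own cap colour. Leave the white plastic bottle and the black-capped brown bottle, which are still in use, where they stand. They are full glass bottles: keep them upright and set each one down gently, do not let it drop.

Things in the scene. Friction and masses are not known exactly. Their poses are not given: they have to be found in the camera images.
- red_amber: Brown (amber) glass bottle with a red cap and a red stripe on its white label, 110 mm tall, about 0.2 kg, standing loose on the bench: round body 50 mm in diameter, straight up to 68 mm above its foot, a shoulder narrowing to the neck at 80 mm, and the ribbed screw cap, 34 mm in diameter, from 84 to 110 mm. Origin: centre of its underside; z up through the cap.
- blue_amber: Brown (amber) glass bottle with a blue cap and a blue stripe on its white label, 110 mm tall, about 0.2 kg, standing loose on the bench: round body 50 mm in diameter, straight up to 68 mm above its foot, a shoulder narrowing to the neck at 80 mm, and the ribbed screw cap, 34 mm in diameter, from 84 to 110 mm. Origin: centre of its underside; z up through the cap.
- yellow_amber: Brown (amber) glass bottle with a yellow cap and a yellow stripe on its white label, 110 mm tall, about 0.2 kg, standing loose on the bench: round body 50 mm in diameter, straight up to 68 mm above its foot, a shoulder narrowing to the neck at 80 mm, and the ribbed screw cap, 34 mm in diameter, from 84 to 110 mm. Origin: centre of its underside; z up through the cap.
- green_amber: Brown (amber) glass bottle with a green cap and a green stripe on its white label, 110 mm tall, about 0.2 kg, standing loose on the bench: round body 50 mm in diameter, straight up to 68 mm above its foot, a shoulder narrowing to the neck at 80 mm, and the ribbed screw cap, 34 mm in diameter, from 84 to 110 mm. Origin: centre of its underside; z up through the cap.
- black_amber: Look-alike, stays on the bench: brown (amber) glass bottle with a black cap, 110 mm tall, about 0.2 kg, standing loose on the bench: round body 50 mm in diameter, straight up to 68 mm above its foot, a shoulder narrowing to the neck at 80 mm, and the ribbed screw cap, 34 mm in diameter, from 84 to 110 mm. Origin: centre of its underside; z up through the cap.
- white_plastic: Look-alike, stays on the bench: white plastic bottle with a red cap, 110 mm tall, about 0.2 kg, standing loose on the bench: round body 50 mm in diameter, straight up to 68 mm above its foot, a shoulder narrowing to the neck at 80 mm, and the ribbed screw cap, 34 mm in diameter, from 84 to 110 mm. Origin: centre of its underside; z up through the cap.
- red_bin: Red spill bin: open square plastic bin, 82 x 82 mm outside (rim 86), 76 x 76 mm inside, 32 mm tall, fixed in the tray. Origin: centre of its underside, 4 mm above the bench; inner floor 3 mm and rim 32 mm above the origin; x, y along its sides, z up. It sits firmly in the grey tray with the three others.
- blue_bin: Blue spill bin: open square plastic bin, 82 x 82 mm outside (rim 86), 76 x 76 mm inside, 32 mm tall, fixed in the tray. Origin: centre of its underside, 4 mm above the bench; inner floor 3 mm and rim 32 mm above the origin; x, y along its sides, z up. The four bins stand two by two, 92 mm between centres; which is where changes.
- yellow_bin: Yellow spill bin: open square plastic bin, 82 x 82 mm outside (rim 86), 76 x 76 mm inside, 32 mm tall, fixed in the tray. Origin: centre of its underside, 4 mm above the bench; inner floor 3 mm and rim 32 mm above the origin; x, y along its sides, z up. The fixed grey tray under the bins is 206 x 206 mm, rim 24 mm high.
- green_bin: Green spill bin: open square plastic bin, 82 x 82 mm outside (rim 86), 76 x 76 mm inside, 32 mm tall, fixed in the tray. Origin: centre of its underside, 4 mm above the bench; inner floor 3 mm and rim 32 mm above the origin; x, y along its sides, z up. The tray has a hand grip on two opposite sides, 29 mm out, no higher than its rim.
There are look-alikes about, which are no part of the job. What is shaped like the yellow_bin but pink is not meant.

How it is judged (in metres and radians):
At the end, for the whole second after the job is handed in: Each red-, blue-, yellow- and green-capped amber bottle stands upright (0.1 rad), at rest, on the floor of its own colour's bin (foot under 8 mm above the bin's underside, within 20 mm of its centre); both look-alikes stand upright, at rest, within 25 mm of their starts (horizontal distance between red_amber and red_bin below 0.02 m and z of red_amber in the frame of red_bin below 0.008 m and angle between each of red_amber, blue_amber, yellow_amber, green_amber, black_amber, white_plastic's own z axis and vertical below 0.1 rad and linear speed of each of red_amber, blue_amber, yellow_amber, green_amber, black_amber, white_plastic below 0.02 m/s and angular speed of each of red_amber, blue_amber, yellow_amber, green_amber below 0.2 rad/s and horizontal distance between blue_amber and blue_bin below 0.02 m and z of blue_amber in the frame of blue_bin below 0.008 m and horizontal distance between yellow_amber and yellow_bin below 0.02 m and z of yellow_amber in the frame of yellow_bin below 0.008 m and horizontal distance between green_amber and green_bin below 0.02 m and z of green_amber in the frame of green_bin below 0.008 m and distance of each of black_amber, white_plastic from where it was at the start of the episode below 0.025 m); the robot touches nothing.
It fails at once if a bottle is tipped by more than 0.6 rad (angle between any of red_amber, blue_amber, yellow_amber, green_amber, black_amber, white_plastic's own z axis and vertical above 0.6 rad).
It fails at once if a bottle is dropped (moves faster than 0.5 m/s, a fall of some 13 mm, with no finger on it) ((linear speed of red_amber above 0.5 m/s and contact force between red_amber and the fingers below 0.05 N) or (linear speed of blue_amber above 0.5 m/s and contact force between blue_amber and the fingers below 0.05 N) or (linear speed of yellow_amber above 0.5 m/s and contact force between yellow_amber and the fingers below 0.05 N) or (linear speed of green_amber above 0.5 m/s and contact force between green_amber and the fingers below 0.05 N) or (linear speed of black_amber above 0.5 m/s and contact force between black_amber and the fingers below 0.05 N) or (linear speed of white_plastic above 0.5 m/s and contact force between white_plastic and the fingers below 0.05 N)).
It fails at once if a look-alike bottle is moved by more than 40 mm (distance of any of black_amber, white_plastic from where it was at the start of the episode above 0.04 m).
It also fails if it takes over 109 s, if anything falls off the work surface, if the arm or the gripper's body presses on something with over 40 N, if the wrist force passes 120 N, or if a joint passes its speed limit or range.

### The arm

A 6-joint arm with a two-finger parallel gripper is mounted at the origin on the work surface. World frame = base frame: x ahead of the robot, y to its left, z up, the work surface at z = 0. Lengths are in m, angles in degrees, forces in N, time in s.
With the tool pointing down it reaches from about 0.25 to 0.725 m from the base axis. Payload 9.7 kg.
Tool frame: the origin (TCP) lies on the centre line of the jaws, within the pads' length; the fingertips stand bot.nose_length ahead of it and the grasp point (between the pads) lies 11 mm behind it (bot.nose_length is the distance from the TCP to the fingertips, in m); z points along the fingers, y is the line along which they close (so a half turn about z gives the same grasp; the last joint's range is limited). The gripper opens to 85 mm and grips with 20 to 120 N. Pads are 22 mm wide; open, the fingers measure 114 mm over their backs; the gripper's body (76 mm by 85 mm) begins 54 mm behind the grasp point. The pads swing forward as they close: fully open they stand 13 mm farther back than shut.
Start: joints at [70.474, 4.979, 10.078, 95.1, 0, 90], TCP at [0.184, 0.518, 0.239] pointing down, gripper open.
Joint ranges: [-179.16, 179.16], [-48.56, 103.87], [-65.8, 70.77], [-126.05, 130.52], [-82.76, 87.17], [-180, 180]. Speed limits (degrees/s): [127.2, 127.2, 147.25, 180, 180, 180].

### API

Orientations are given as [roll, pitch, yaw] about the fixed x, y, z axes, in that order (R = Rz(yaw) Ry(pitch) Rx(roll)).
In Python, from workcell import bot gives the robot as it stands. The module is installed in compiled form; this text tells all that it offers.
- The arm moves only by the shell command python3 -m inch 'ROWS' [OPENING] [FORCE]. ROWS is JSON, a list of rows, each a list of 4 numbers: the shift along the world's x, y, z in cm, then the turn about the world's z in degrees. A call has exactly 8 rows; each row is the pose to reach, as a shift and turn from the pose commanded when the call began; what a row does not reach only later rows make up. A row lasts 1/8 s, in which the tool goes at most 62.5 mm and 10.7 degrees, less where a joint would pass 70% of its speed; a pose out of reach is approached as far as the arm can. A call with a gripper value outside its range is refused whole. OPENING is the finger opening in cm, from 0 to 8.54, set as the call begins (- or left out, the last holds). The fingers move at their own pace and stop on an object; FORCE is the grip in N (left out, the last holds). Time passes only in rows, so rows that repeat a pose let the fingers close, or fill a call up. It gives the time, the measured TCP pose, the force, the opening and the grip force at its end, in the units of the state.
- bot.get_obs(): the state, without advancing time (a new reading comes with each control period).
- bot.camera(name): name is "side" or "top" or "wrist"; returns a dict with "img" (384x512x3 uint8, red, green, blue), "fovy" (degrees; the focal length in pixels is half the picture's height over the tangent of half this angle, whatever the lens; pixels are square), "cx", "cy" (the principal point, pixels), "R" (3x3) and "t" (3): a world point X has camera coordinates R X + t; the wrist camera has in their place "mount" (4x4, takes a point from camera to tool coordinates, whose origin is the TCP and whose axes are the flange's). Camera axes: x right, y down, z forward; pixel columns grow to the right and rows downward; lengths in m; the calibration is good to about 2 mm. The wrist camera is an equidistant fisheye: a pixel r from the principal point sees the ray r / f radians off the axis. A picture is of the moment at which its call begins: read the wrist's pose just before it. There is no depth.
- bot.job_done(): hands the job in; it is judged then, once.
Trained networks look in a picture, given as the dict that the camera call returned (one of the last four; its "shot" number tells which), for a name from the list of things; names that differ only in an ending like _2 or _b are one class to them, and where a whole thing is asked for, a point or a joint stands for the part that bears it (a point fixed in the world has none). Each returns a list of dicts, best first, with "score" (0 to 1); they miss things now and then, are a little off and sometimes report something else, mostly with a low value. They report only what shows in the picture. A call takes as long as a camera call. They do not tell look-alikes from the thing itself.
- bot.find_in(thing, picture): "point" ([column, row] in pixels, amid what is visible of it).
- bot.landmark_of(thing, picture): "point" ([column, row] in pixels: a listed point, or the origin of a listed thing).
The state is a dict: "time": time; "q": joint angles; "qd": joint speeds; "joint_efforts": joint torques, N m; "ee_pos": TCP position; "tcp_rot": TCP orientation; "wrist_force": force on the tool from outside, world axes, zero at the start; "torque": the same for the moment, N m; "opening": finger opening in m; "grasp_force": force on a finger pad.
Only numpy, scipy, OpenCV 4.12 (cv2) and the standard library are available. Lean on these libraries where they do the work, as an engineer would, in place of code of your own. Each camera call takes 0.05 s, during which the arm holds its last target. There are 200 camera calls.

## Working session

There is one attempt and no reset: what is moved stays moved. The work goes in short steps, Python scripts to look and compute and a shell command to move; the robot and the scene stay as the last step left them, time stands still between calls to the robot, and variables do not carry over. Pictures are saved under pics/ and viewed, at most 14 in all, crops included, and the job is handed in when it is done.

```bash
mkdir -p pics
python3 - <<'E'
from workcell import bot
import cv2,numpy as np
o=bot.get_obs();print({k:np.round(v,3).tolist() for k,v in o.items()},bot.nose_length)
for n in("top","side"):
    p=bot.camera(n);cv2.imwrite(f"pics/{n}0.png",p["img"][:,:,::-1])
    print(n,p["fovy"],p["cx"],p["cy"],np.round(p["R"],4).tolist(),np.round(p["t"],4).tolist())
    for t in("red_amber","white_plastic","red_bin"):
        print(t,[(np.round(d["point"]).tolist(),round(d["score"],2)) for d in bot.landmark_of(t,p)])
E
```

```text
{'time': 0.0, 'q': [70.477, 5.013, 10.033, 95.101, 0.001, 90.0], 'qd': [-0.073, 0.029, 0.131, 0.075, -0.015, -0.021], 'joint_efforts': [-0.002, -52.039, 46.48, 0.017, -0.0, 0.0], 'ee_pos': [0.184, 0.518, 0.239], 'tcp_rot': [-179.92, -0.001, 160.477], 'wrist_force': [0.33, -0.047, -0.471], 'torque': [0.003, -0.031, 0.001], 'grasp_force': 0.0, 'opening': 0.085} 0.008
top 46.71690529196647 255.48956053263365 196.48417134446652 [[-0.003, -0.9998, -0.0182], [-0.9893, 0.0056, -0.1459], [0.146, 0.0176, -0.9891]] [0.0127, 0.5651, 1.2876]
red_amber [([338.0, 253.0], 0.64)]
white_plastic [([342.0, 201.0], 0.67), ([137.0, 231.0], 0.43)]
red_bin [([251.0, 177.0], 0.75)]
side 51.60862996365936 253.20755992605106 191.77650933504327 [[0.9137, -0.4062, 0.0086], [-0.2858, -0.6576, -0.697], [0.2888, 0.6344, -0.717]] [-0.5133, 0.1996, 0.9928]
red_amber [([228.0, 290.0], 0.68)]
white_plastic [([293.0, 277.0], 0.6)]
red_bin [([274.0, 189.0], 0.66)]
```

View pics/top0.png

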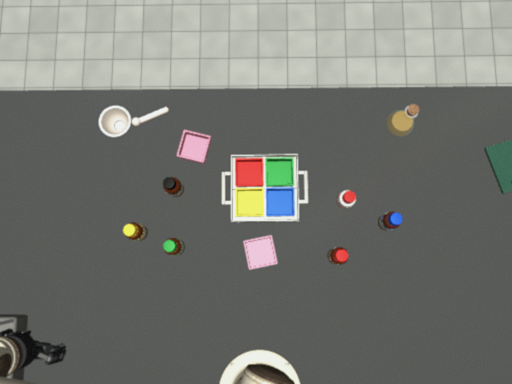

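View pics/side0.png

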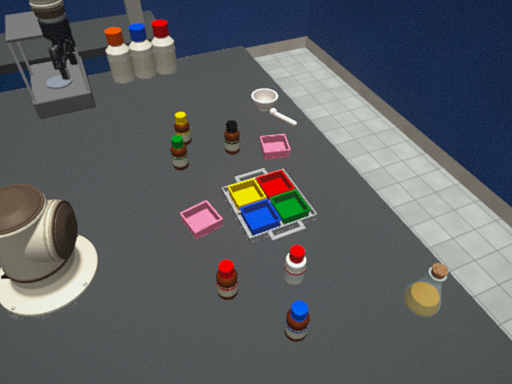

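The top view shows these possible targets (column, row):
- **Red caps:** (341,256) is on the brown body. (349,198) is on the white bottle, so it is a look-alike.
- **Other brown bottles:** blue (396,219), yellow (129,230) and green (169,246). The black cap at (170,184) is a look-alike.
- **Bins:** red (250,173), green (280,172), yellow (250,203) and blue (280,203). The pink trays at (194,147) and (260,253) are decoys.
- **Background:** the side view also shows large bottles on a shelf, which I ignore.

Next I'll compute positions from the cap and bin silhouettes.

```bash
cat > h.py <<'E'
from workcell import bot
import cv2,numpy as np
from scipy.optimize import least_squares
HUE={"red":[(0,6),(174,180)],"blue":[(108,126)],"yellow":[(26,34)],"green":[(52,72)]}
def mask(img,c):
    h=cv2.cvtColor(img,cv2.COLOR_RGB2HSV);m=np.zeros(h.shape[:2],np.uint8)
    for a,b in HUE[c]: m|=cv2.inRange(h,(a,170,90),(b,255,255))
    return m
def blobs(img,c,amin=25):
    m=mask(img,c);n,l,s,ce=cv2.connectedComponentsWithStats(m);out=[]
    for i in range(1,n):
        if s[i,4]>=amin:
            pts=np.argwhere(l==i)[:,::-1].astype(np.float32)
            hull=cv2.convexHull(pts);M=cv2.moments(hull)
            out.append((s[i,4],np.array([M["m10"]/M["m00"],M["m01"]/M["m00"]]),hull))
    return out
def proj(p,X):
    f=192/np.tan(np.radians(p["fovy"]/2));c=X@np.array(p["R"]).T+p["t"]
    return c[:,:2]/c[:,2:]*f+[p["cx"],p["cy"]]
def cen(uv):
    M=cv2.moments(cv2.convexHull(uv.astype(np.float32)));return np.array([M["m10"]/M["m00"],M["m01"]/M["m00"]])
a=np.linspace(0,2*np.pi,24,endpoint=False)
CAP=np.vstack([np.c_[.017*np.cos(a),.017*np.sin(a),0*a+z] for z in(.086,.110)])
def BIN(yaw,h=.043):
    c,s=np.cos(yaw),np.sin(yaw);q=np.array([[1,1],[1,-1],[-1,-1],[-1,1]])*h
    return np.c_[q@np.array([[c,s],[-s,c]]),np.full(4,.036)]
def solve(obs,model,x0=(.4,0)):
    f=lambda x:np.concatenate([cen(proj(p,model+[x[0],x[1],0]))-uv for p,uv in obs])
    r=least_squares(f,x0,diff_step=1e-3);return r.x,r.fun
E
python3 - <<'E'
from h import *
T=bot.camera("top");S=bot.camera("side")
for n,p in(("top",T),("side",S)):
    for c in HUE: print(n,c,[(int(x[0]),np.round(x[1],1).tolist()) for x in blobs(p["img"],c)])
np.savez("p0.npz",**{n+k:v for n,p in(("T",T),("S",S)) for k,v in p.items()})
a=cv2.resize(T["img"][150:280,110:420],None,fx=2.5,fy=2.5,interpolation=cv2.INTER_CUBIC)
cv2.imwrite("pics/crop1.png",a[:,:,::-1])
E
```

```text
top red [(696, [248.8, 172.0]), (96, [348.9, 196.5]), (160, [340.5, 255.3])]
top blue [(302, [279.8, 201.6]), (125, [395.0, 218.6])]
top yellow []
top green []
side red [(237, [159.8, 28.0]), (631, [274.6, 183.2]), (222, [296.6, 253.3]), (270, [225.8, 269.0])]
side blue [(241, [137.1, 31.5]), (884, [260.2, 216.1]), (275, [298.8, 310.4])]
side yellow [(60, [179.9, 114.8]), (513, [245.9, 192.0])]
side green [(63, [176.3, 138.5]), (527, [289.5, 203.8])]
```

View pics/crop1.png

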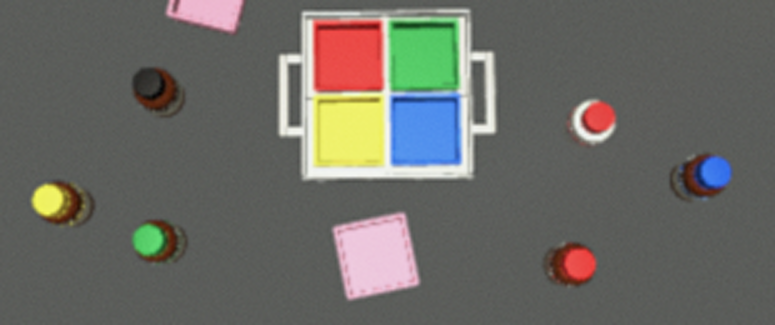

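The crop confirms the choice. In full-image pixels, the brown bottles are red (341,256), blue (395,219), yellow (130,230) and green (170,246). The white bottle's red cap at (349,198) and the black cap at (170,184) are to be left alone.

```bash
sed -i 's/"red":.*/"red":[(0,8),(170,180)],"blue":[(100,128)],"yellow":[(22,38)],"green":[(48,85)]}/; s/(a,170,90),(b,255,255)/(a,105,60 if c!="red" else 110),(b,255,255)/' h.py
python3 - <<'E'
from h import *
z=np.load("p0.npz");T={k[1:]:z[k] for k in z if k[0]=="T"};S={k[1:]:z[k] for k in z if k[0]=="S"}
bt={"red":(341,256),"blue":(395,219),"yellow":(130,230),"green":(170,246)}
bs={"red":(226,270),"blue":(299,310),"yellow":(180,117),"green":(177,141)}
bb={"red":(250,173),"green":(280,172),"yellow":(250,203),"blue":(280,203)}
sb={"red":(274,184),"green":(290,205),"yellow":(246,193),"blue":(260,217)}
def near(p,c,uv):
    b=[x for x in blobs(p["img"],c,15)];b=min(b,key=lambda x:np.hypot(*(x[1]-uv)));return b
for c in bt:
    t=near(T,c,bt[c]);s=near(S,c,bs[c]);x,r=solve([(T,t[1]),(S,s[1])],CAP)
    print(c,"cap",t[0],s[0],t[1].round(1),s[1].round(1),x.round(4),r.round(1))
for c in("white",):
    t=near(T,"red",(349,197));s=near(S,"red",(297,253));print("white",solve([(T,t[1]),(S,s[1])],CAP)[0].round(4))
# black rough
print("black",solve([(T,np.array([169,185])),(S,np.array([232,127]))],CAP))
B={}
for c in bb:
    t=near(T,c,bb[c]);s=near(S,c,sb[c])
    print(c,"bin",t[0],s[0],cv2.minAreaRect(t[2]),end=" ")
    x,r=solve([(T,t[1]),(S,s[1])],BIN(0));B[c]=x;print(x.round(4),r.round(1))
m=sum(B.values())/4;print("centre",m,"dx",(B["green"]-B["red"]).round(4),(B["blue"]-B["yellow"]).round(4),(B["red"]-B["yellow"]).round(4),(B["green"]-B["blue"]).round(4))
E
```

```text
red cap 168 262 [340.8 255.4] [225.9 268.9] [ 0.3901 -0.2307] [ 0.7 -0.4 -0.5 -0.5]
blue cap 154 320 [395.  218.5] [298.8 310.4] [ 0.492  -0.3857] [ 0.4 -0.1 -0.2 -0.3]
yellow cap 159 140 [129.8 229.9] [180.2 117.7] [0.4633 0.366 ] [ 0.3 -0.2 -0.3 -0.5]
green cap 135 139 [169.3 245.6] [176.9 141.4] [0.4186 0.2519] [ 0.4 -0.2 -0.4 -0.5]
white [ 0.5557 -0.2577]
black (array([0.59533174, 0.25582633]), array([ 0.8997872 , -1.29136199, -1.69895961, -0.6623812 ]))
red bin 772 603 ((248.5, 172.0), (28.0, 27.0), 90.0) [0.6428 0.0299] [ 0.4 -0.3 -0.4 -0.3]
green bin 737 839 ((279.0, 171.5), (27.0, 26.0), 90.0) [ 0.6427 -0.0657] [ 1.5 -0.3 -0.8 -1.5]
yellow bin 750 739 ((248.5, 201.5), (27.0, 27.0), 90.0) [0.5502 0.0281] [ 0.8  0.4  0.  -1.2]
blue bin 770 976 ((279.5, 201.0), (28.0, 27.0), 90.0) [ 0.5513 -0.0667] [ 1.5  0.1 -0.4 -1.7]
centre [ 0.59676263 -0.01857493] dx [-0.0001 -0.0957] [ 0.0012 -0.0948] [0.0927 0.0018] [0.0914 0.0009]
```

```bash
python3 -m inch '[[1.5,-0.8,0,0],[5,-2.7,0,0],[10,-5.4,0,0],[15,-8.2,0,0],[20,-11,0,0],[24.5,-13.3,0,0],[27,-14.7,0,0],[27.9,-15.2,0,0]]' 8.5 60
cat > w.py <<'E'
from h import *
import sys
from scipy.spatial.transform import Rotation as Ro
def wrist(c,name,amin=60):
    o=bot.get_obs();p=bot.camera("wrist")
    R=Ro.from_euler("xyz",o["tcp_rot"],degrees=True).as_matrix();M=np.array(p["mount"])
    f=192/np.tan(np.radians(p["fovy"]/2))
    def pr(X):
        c=((X-o["ee_pos"])@R-M[:3,3])@M[:3,:3];r=np.hypot(c[:,0],c[:,1]);th=np.arctan2(r,c[:,2])
        return c[:,:2]/r[:,None]*(f*th)[:,None]+[p["cx"],p["cy"]]
    cv2.imwrite(f"pics/{name}.png",p["img"][:,:,::-1])
    print("tcp",np.round(o["ee_pos"],4),np.round(o["tcp_rot"],1),"q",np.round(o["q"],1),"F",np.round(o["wrist_force"],1),"t",o["time"])
    return o,p,pr
def fit(pr,uv,model,x0):
    r=least_squares(lambda x:cen(pr(model+[x[0],x[1],0]))-uv,x0,diff_step=1e-3);return r.x
E
python3 - <<'E'
from w import *
o,p,pr=wrist("yellow","w_yellow")
for b in blobs(p["img"],"yellow",60): print(b[0],b[1].round(1),fit(pr,b[1],CAP,(.46,.36)).round(4))
print("expect",pr(np.array([[.4633,.366,.11]])))
E
```

```text
time: 1.5
ee_pos: [0.4646, 0.3646, 0.239]
tcp_rot: [-180.0, -0.0, 160.3]
wrist_force: [0.1, 0.2, -0.4]
opening: 0.085
grasp_force: 0.0
tcp [0.4646 0.3646 0.239 ] [-180.    -0.   160.3] q [38.1 10.7 16.4 95.7 -0.  57.8] F [ 0.1  0.2 -0.4] t 1.5
1239 [260.  179.5] [0.4648 0.3666]
888 [ 78.6 274.2] [0.502  0.1106]
expect [[258.89533652 180.64156241]]
```

View pics/w_yellow.png

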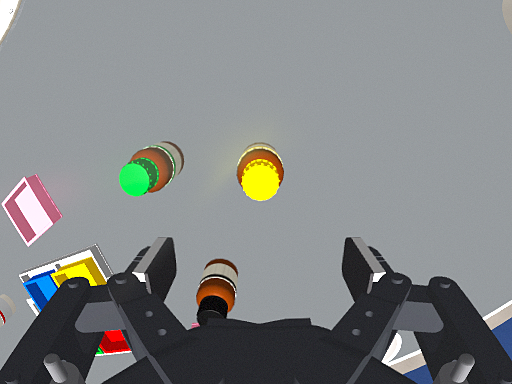

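The yellow cap sits at (260,180), centred between the open jaws. The green bottle is clear at (140,175). I'll descend.

```bash
python3 -m inch '[[0.1,0,-2,0],[0.1,0,-5.5,0],[0.1,0,-9,0],[0.1,0,-12,0],[0.1,0,-14,0],[0.1,0,-15,0],[0.1,0,-15.1,0],[0.1,0,-15.1,0]]'; python3 -m inch '[[0,0,0,0],[0,0,0,0],[0,0,0,0],[0,0,0,0],[0,0,0,0],[0,0,0,0],[0,0,0,0],[0,0,0,0]]' 2.5 60
```

```text
time: 2.55
ee_pos: [0.464, 0.3667, 0.0893]
tcp_rot: [179.9, 0.0, 160.5]
wrist_force: [-0.1, 0.1, 0.4]
opening: 0.0851
grasp_force: 0.0
time: 3.55
ee_pos: [0.464, 0.3664, 0.0888]
tcp_rot: [180.0, 0.0, 160.5]
wrist_force: [-0.1, -1.5, 5.3]
opening: 0.0327
grasp_force: 59.5
```

```bash
python3 -m inch '[[0,0,0.6,0],[0,0,2,0],[0,0,4.2,0],[0,0,7,0],[0,0,9.5,0],[0,0,11.5,0],[0,0,12.3,0],[0,0,12.5,0]]'; python3 -m inch '[[0.3,-1.2,0,0],[1.2,-4.6,0,0],[2.6,-10,0,0],[4.1,-16,0,0],[5.6,-22,0,0],[7.1,-27.5,0,0],[8.1,-31.5,0,0],[8.6,-33.3,0,0]]'
python3 -m inch '[[0.1,-0.5,0,0],[0.1,-0.5,0,0],[0.1,-0.5,0,0],[0.1,-0.5,0,0],[0.1,-0.5,0,0],[0.1,-0.5,0,0],[0.1,-0.5,0,0],[0.1,-0.5,0,0]]'
cat > b.py <<'E'
from w import *
C={"red":(.643,.028),"green":(.642,-.064),"yellow":(.551,.028),"blue":(.551,-.065)}
def go(name):
    o,p,pr=wrist(0,name)
    for c in C:
        for b in blobs(p["img"],c,300):
            x=fit(pr,b[1],BIN(0),C[c])
            y=fit(pr,b[1],CAP,C[c])
            print(c,b[0],b[1].round(),"asbin",x.round(4),"ascap",y.round(4))
E
python3 -c "
from b import *
go('w1')"
```

```text
time: 4.55
ee_pos: [0.4639, 0.3665, 0.2136]
tcp_rot: [180.0, 0.0, 160.5]
wrist_force: [-0.0, -0.9, -1.6]
opening: 0.0324
grasp_force: 59.7
time: 5.55
ee_pos: [0.5496, 0.0307, 0.2125]
tcp_rot: [-180.0, -0.1, 160.3]
wrist_force: [-0.7, -0.3, -1.0]
opening: 0.0326
grasp_force: 59.9
time: 6.55
ee_pos: [0.5508, 0.0283, 0.2133]
tcp_rot: [-180.0, 0.0, 160.5]
wrist_force: [0.1, 0.1, -2.1]
opening: 0.0324
grasp_force: 59.9
tcp [0.5508 0.0283 0.2133] [-180.     0.   160.5] q [ 2.9  4.7  6.9 92.2 -0.  22.5] F [ 0.1  0.1 -2.1] t 6.55
red 619 [311. 227.] asbin [0.6362 0.0648] ascap [0.6033 0.0618]
red 535 [410. 237.] asbin [0.6978 0.1849] ascap [0.6527 0.1564]
red 588 [425. 258.] asbin [0.7395 0.204 ] ascap [0.686  0.1718]
red 344 [ 35. 272.] asbin [ 0.5794 -0.3571] ascap [ 0.5602 -0.2721]
green 447 [188. 249.] asbin [ 0.6137 -0.0853] ascap [ 0.5862 -0.0554]
yellow 3776 [260. 169.] asbin [0.551  0.0302] ascap [0.5362 0.0352]
yellow 5263 [259. 257.] asbin [ 0.6522 -0.0067] ascap [0.6162 0.006 ]
blue 5218 [183. 198.] asbin [ 0.5523 -0.0636] ascap [ 0.5379 -0.0379]
blue 1854 [494. 354.] asbin [1.0883 0.3761] ascap [0.966  0.3104]
```

View pics/w1.png

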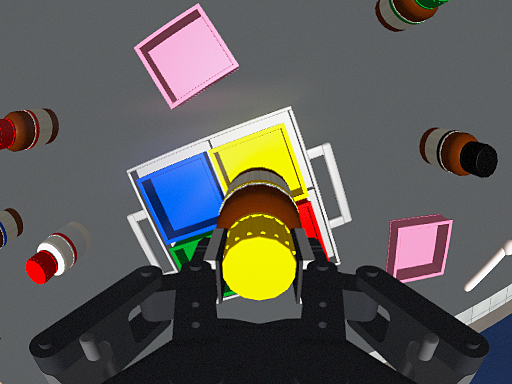

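The yellow bottle is held upright above the yellow bin at (255,160). The blue bin fit from the wrist view agrees with my estimate. I'll lower it now.

```bash
python3 -m inch '[[0,0,-0.8,0],[0,0,-2.5,0],[0,0,-4.7,0],[0,0,-6.8,0],[0,0,-8.6,0],[0,0,-9.8,0],[0,0,-10.4,0],[0,0,-10.6,0]]'; python3 -m inch '[[0,0,-0.2,0],[0,0,-0.4,0],[0,0,-0.6,0],[0,0,-0.8,0],[0,0,-1,0],[0,0,-1.1,0],[0,0,-1.2,0],[0,0,-1.2,0]]'
```

```text
time: 7.6
ee_pos: [0.5509, 0.0284, 0.1073]
tcp_rot: [180.0, 0.0, 160.5]
wrist_force: [0.1, -0.3, -1.6]
opening: 0.0319
grasp_force: 59.9
time: 8.6
ee_pos: [0.551, 0.0283, 0.0958]
tcp_rot: [180.0, 0.0, 160.5]
wrist_force: [-0.9, -0.9, 3.9]
opening: 0.0324
grasp_force: 60.4
```

```bash
python3 -m inch '[[0,0,0,0],[0,0,0,0],[0,0,0,0],[0,0,0,0],[0,0,0,0],[0,0,0,0],[0,0,0,0],[0,0,0,0]]' 7.5 60; python3 -m inch '[[0,0,0.8,0],[0,0,2.5,0],[0,0,5,0],[0,0,8,0],[0,0,10.5,0],[0,0,12.5,0],[0,0,13.7,0],[0,0,14,0]]'; python3 -m inch '[[-0.7,1.2,0,0],[-2.5,4.2,0,0],[-5,8.5,0,0],[-7.5,12.7,0,0],[-10,17,0,0],[-12,20.4,0,0],[-13,22,0,0],[-13.2,22.4,0,0]]' 8.5
python3 - <<'E'
from w import *
o,p,pr=wrist(0,"w2")
for c in("green","yellow"):
  for b in blobs(p["img"],c,60): print(c,b[0],b[1].round(1),fit(pr,b[1],CAP,(.42,.25)).round(4))
T=bot.camera("top")
for b in blobs(T["img"],"yellow",15):print(b[:2])
cv2.imwrite("pics/t2.png",cv2.resize(T["img"][130:280,110:420],None,fx=2.5,fy=2.5)[:,:,::-1])
E
```

```text
time: 9.6
ee_pos: [0.5508, 0.0283, 0.0953]
tcp_rot: [-180.0, 0.0, 160.5]
wrist_force: [-0.3, 1.0, 1.1]
opening: 0.0748
grasp_force: 0.0
time: 10.6
ee_pos: [0.5511, 0.0284, 0.2364]
tcp_rot: [180.0, 0.1, 160.5]
wrist_force: [0.6, 0.6, -1.4]
opening: 0.075
grasp_force: 0.0
time: 11.6
ee_pos: [0.4175, 0.2534, 0.2347]
tcp_rot: [-180.0, -0.0, 160.6]
wrist_force: [-0.0, -0.5, -0.4]
opening: 0.0851
grasp_force: 0.0
tcp [0.4175 0.2534 0.2347] [-180.    -0.   160.6] q [31.2 -3.5  1.  94.6  0.  50.6] F [-0.  -0.5 -0.4] t 11.6
green 1243 [257.3 183.8] [0.4196 0.252 ]
green 545 [118.6 350.6] [ 0.5839 -0.0159]
yellow 416 [174.7 304.1] [0.5244 0.1124]
yellow 156 [120.9 339.8] [0.5646 0.0021]
(np.int32(671), array([248.74842767, 201.42138365]))
```

View pics/t2.png

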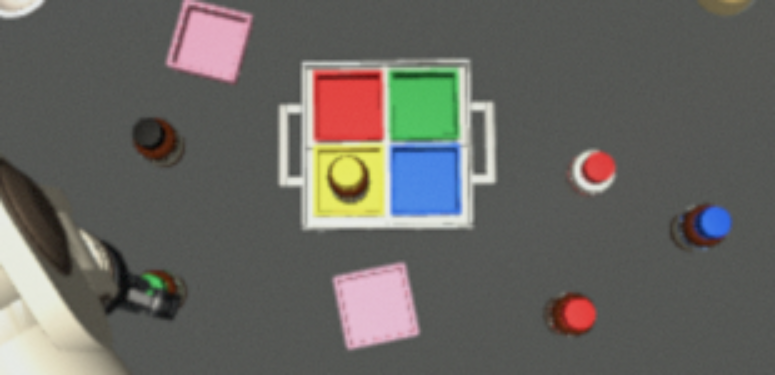

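The yellow bottle stands upright and centred in its bin, at (348,178) in the crop. Green is next: the wrist fit gives (0.4195, 0.252), right under the tool.

```bash
python3 -m inch '[[0,0,-2,0],[0,0,-5.5,0],[0,0,-9,0],[0,0,-12,0],[0,0,-13.7,0],[0,0,-14.5,0],[0,0,-14.7,0],[0,0,-14.7,0]]'; python3 -m inch '[[0,0,0,0],[0,0,0,0],[0,0,0,0],[0,0,0,0],[0,0,0,0],[0,0,0,0],[0,0,0,0],[0,0,0,0]]' 2.5 60; python3 -m inch '[[0,0,0.6,0],[0,0,2,0],[0,0,4.2,0],[0,0,7,0],[0,0,9.5,0],[0,0,11.5,0],[0,0,12.3,0],[0,0,12.5,0]]'
```

```text
time: 12.7
ee_pos: [0.4192, 0.2526, 0.0891]
tcp_rot: [179.9, 0.0, 160.5]
wrist_force: [0.7, 0.4, 0.8]
opening: 0.085
grasp_force: 0.0
time: 13.7
ee_pos: [0.419, 0.2524, 0.0887]
tcp_rot: [180.0, 0.0, 160.5]
wrist_force: [-1.5, -3.1, 4.9]
opening: 0.0328
grasp_force: 59.3
time: 14.7
ee_pos: [0.4189, 0.2525, 0.2135]
tcp_rot: [180.0, 0.0, 160.5]
wrist_force: [-0.2, 0.3, -3.3]
opening: 0.0324
grasp_force: 59.8
```

```bash
python3 -m inch '[[0.8,-1.1,1,0],[3,-4.2,2,0],[6.2,-8.8,2.5,0],[9.5,-13.5,2.5,0],[12.8,-18,2.5,0],[16,-22.6,2.5,0],[19,-26.8,2.5,0],[21,-29.6,2.5,0]]';python3 -m inch '[[1.2,-1.7,0,0],[1.4,-2,0,0],[1.4,-2,-1,0],[1.4,-2,-2,0],[1.4,-2,-2.5,0],[1.4,-2,-2.5,0],[1.4,-2,-2.5,0],[1.4,-2,-2.5,0]]'
python3 -c "
from b import *
go('w3')"
```

```text
time: 15.7
ee_pos: [0.6296, -0.0468, 0.2375]
tcp_rot: [-180.0, -0.1, 160.4]
wrist_force: [0.8, 1.0, -0.5]
opening: 0.0325
grasp_force: 59.8
time: 16.7
ee_pos: [0.643, -0.0636, 0.2137]
tcp_rot: [180.0, 0.0, 160.5]
wrist_force: [-0.4, 0.5, -1.8]
opening: 0.0324
grasp_force: 59.8
tcp [ 0.643  -0.0636  0.2137] [180.    0.  160.5] q [-5.6 18.2 22.6 94.4  0.  13.9] F [-0.4  0.5 -1.8] t 16.7
red 483 [22. 20.] asbin [ 0.3323 -0.2913] ascap [ 0.3841 -0.2386]
red 5424 [338. 145.] asbin [0.6457 0.0301] ascap [0.6307 0.014 ]
red 660 [442. 162.] asbin [0.7075 0.1577] ascap [0.68   0.1151]
red 777 [473. 173.] asbin [0.7385 0.2065] ascap [0.7048 0.1541]
red 968 [ 54. 172.] asbin [ 0.552  -0.3143] ascap [ 0.5577 -0.2559]
green 3543 [261. 166.] asbin [ 0.6409 -0.0586] ascap [ 0.6266 -0.0544]
green 5110 [259. 258.] asbin [ 0.7456 -0.0993] ascap [ 0.7093 -0.0865]
yellow 5248 [312.  65.] asbin [0.5531 0.0298] ascap [0.5592 0.0135]
blue 6501 [230.  93.] asbin [ 0.5538 -0.0634] ascap [ 0.5602 -0.0577]
blue 2201 [492. 349.] asbin [1.156  0.2753] ascap [1.0387 0.2114]
blue 305 [ 25. 378.] asbin [ 0.9178 -0.7572] ascap [ 0.8494 -0.6122]
```

```bash
python3 -m inch '[[0,0,-0.8,0],[0,0,-2.5,0],[0,0,-4.7,0],[0,0,-6.8,0],[0,0,-8.6,0],[0,0,-9.8,0],[0,0,-10.4,0],[0,0,-10.6,0]]'; python3 -m inch '[[0,0,-0.2,0],[0,0,-0.4,0],[0,0,-0.6,0],[0,0,-0.8,0],[0,0,-1,0],[0,0,-1.1,0],[0,0,-1.2,0],[0,0,-1.2,0]]'
```

```text
time: 17.75
ee_pos: [0.6429, -0.0636, 0.1073]
tcp_rot: [180.0, 0.0, 160.5]
wrist_force: [-0.5, -0.4, -1.7]
opening: 0.0322
grasp_force: 59.8
time: 18.75
ee_pos: [0.643, -0.0637, 0.0958]
tcp_rot: [180.0, 0.0, 160.5]
wrist_force: [-1.1, -0.6, 1.8]
opening: 0.0324
grasp_force: 60.3
```

```bash
python3 -m inch '[[0,0,0,0],[0,0,0,0],[0,0,0,0],[0,0,0,0],[0,0,0,0],[0,0,0,0],[0,0,0,0],[0,0,0,0]]' 7.5 60; python3 -m inch '[[0,0,0.8,0],[0,0,2.5,0],[0,0,5,0],[0,0,8,0],[0,0,10.5,0],[0,0,12.5,0],[0,0,13.7,0],[0,0,14,0]]'; python3 -m inch '[[-1.2,-0.8,0,0],[-4.2,-2.8,0,0],[-8.7,-5.7,0,0],[-13.2,-8.7,0,0],[-17.7,-11.7,0,0],[-21.7,-14.3,0,0],[-24.5,-16.2,0,0],[-25.3,-16.7,0,0]]' 8.5
python3 - <<'E'
from w import *
o,p,pr=wrist(0,"w4")
for b in blobs(p["img"],"red",60): print(b[0],b[1].round(1),fit(pr,b[1],CAP,(.39,-.23)).round(4))
T=bot.camera("top")
cv2.imwrite("pics/t3.png",cv2.resize(T["img"][130:280,110:420],None,fx=2.5,fy=2.5)[:,:,::-1])
E
```

```text
time: 19.75
ee_pos: [0.6428, -0.0636, 0.0953]
tcp_rot: [-180.0, -0.0, 160.5]
wrist_force: [0.9, 0.1, 0.0]
opening: 0.0752
grasp_force: 0.0
time: 20.75
ee_pos: [0.6431, -0.0637, 0.2365]
tcp_rot: [180.0, 0.1, 160.5]
wrist_force: [0.6, -0.5, -0.3]
opening: 0.075
grasp_force: 0.0
time: 21.75
ee_pos: [0.3877, -0.2313, 0.2348]
tcp_rot: [-180.0, -0.0, 160.3]
wrist_force: [0.9, -1.1, -0.2]
opening: 0.0847
grasp_force: 0.0
tcp [ 0.3877 -0.2313  0.2348] [-180.    -0.   160.3] q [-30.8  -8.5  -3.6  95.   -0.  -11.2] F [ 0.9 -1.1 -0.2] t 21.75
506 [411.2 118.2] [ 0.3779 -0.0669]
844 [438.  124.5] [ 0.3929 -0.0361]
1289 [260.3 184.4] [ 0.3914 -0.2302]
1591 [463.9 263.9] [ 0.5782 -0.0195]
191 [508.2 269.5] [0.6337 0.0691]
97 [280.9 286.2] [ 0.5075 -0.2477]
440 [284.6 311.4] [ 0.5438 -0.2547]
```

View pics/w4.png

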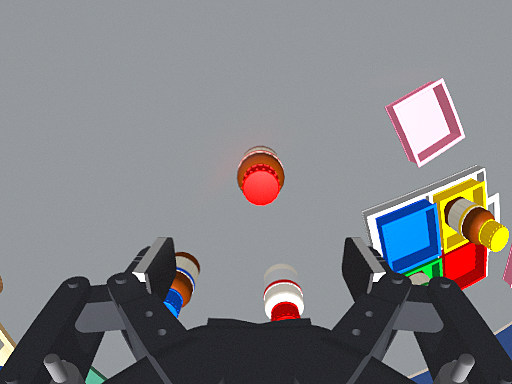

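View pics/t3.png

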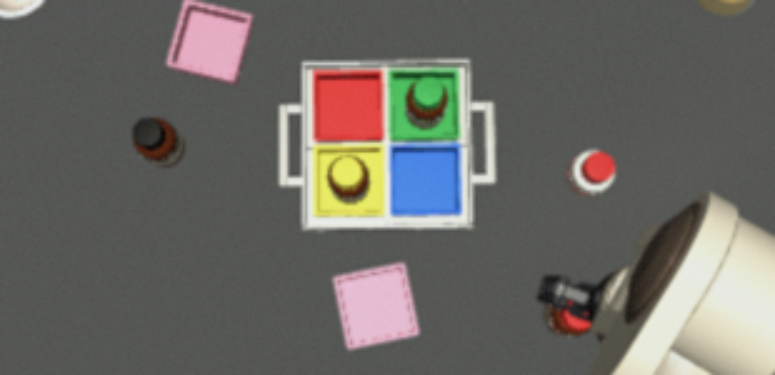

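The green bottle stands centred in its bin, at (430,100) in the crop. The red amber bottle is right under the tool at (260,185), and the white look-alike at (284,300) is clear of it.

```bash
python3 -m inch '[[0.1,0,-2,0],[0.1,0,-5.5,0],[0.1,0,-9,0],[0.1,0,-12,0],[0.1,0,-13.7,0],[0.1,0,-14.5,0],[0.1,0,-14.7,0],[0.1,0,-14.7,0]]'; python3 -m inch '[[0,0,0,0],[0,0,0,0],[0,0,0,0],[0,0,0,0],[0,0,0,0],[0,0,0,0],[0,0,0,0],[0,0,0,0]]' 2.5 60; python3 -m inch '[[0,0,0.6,0],[0,0,2,0],[0,0,4.2,0],[0,0,7,0],[0,0,9.5,0],[0,0,11.5,0],[0,0,12.3,0],[0,0,12.5,0]]'
```

```text
time: 22.85
ee_pos: [0.3913, -0.2308, 0.0891]
tcp_rot: [-180.0, 0.1, 160.5]
wrist_force: [-0.7, -0.3, -0.6]
opening: 0.0849
grasp_force: 0.0
time: 23.85
ee_pos: [0.391, -0.2308, 0.0888]
tcp_rot: [-180.0, 0.0, 160.5]
wrist_force: [-0.9, 0.1, 5.0]
opening: 0.0322
grasp_force: 59.4
time: 24.85
ee_pos: [0.3909, -0.2307, 0.2135]
tcp_rot: [-180.0, 0.0, 160.5]
wrist_force: [-0.9, 0.4, -2.1]
opening: 0.0326
grasp_force: 59.7
```

```bash
python3 -m inch '[[0.8,0.8,1,-2],[3,3.1,2,-5],[6.3,6.5,2.5,-9],[10,10.2,2.5,-13],[13.7,14,2.5,-17],[17.4,17.8,2.5,-21],[20.8,21.3,2.5,-24],[23.6,24.2,2.5,-25]]';python3 -m inch '[[1.4,1.4,0,0],[1.7,1.7,0,0],[1.7,1.7,-1,0],[1.7,1.7,-2,0],[1.7,1.7,-2.5,0],[1.7,1.7,-2.5,0],[1.7,1.7,-2.5,0],[1.7,1.7,-2.5,0]]'
python3 -c "
from b import *
go('w5')"
```

```text
time: 25.85
ee_pos: [0.6277, 0.013, 0.2369]
tcp_rot: [-179.9, -0.1, 135.5]
wrist_force: [0.7, 0.0, -2.9]
opening: 0.0323
grasp_force: 59.8
time: 26.85
ee_pos: [0.6439, 0.0283, 0.2138]
tcp_rot: [180.0, 0.0, 135.5]
wrist_force: [-0.9, 0.8, -2.1]
opening: 0.0323
grasp_force: 60.1
tcp [0.6439 0.0283 0.2138] [180.    0.  135.5] q [ 2.5 18.  22.4 94.3 -0.  47. ] F [-0.9  0.8 -2.1] t 26.85
red 795 [86. 52.] asbin [ 0.3956 -0.0128] ascap [0.4392 0.0066]
red 459 [125.  65.] asbin [0.4499 0.0093] ascap [0.4823 0.0242]
red 436 [392. 117.] asbin [0.7064 0.1827] ascap [0.6821 0.1593]
red 913 [422. 125.] asbin [0.7399 0.208 ] ascap [0.7087 0.1795]
red 3746 [259. 164.] asbin [0.6399 0.0345] ascap [0.6298 0.0444]
red 4742 [258. 257.] asbin [ 0.7216 -0.0463] ascap [ 0.6942 -0.0194]
red 391 [ 48. 293.] asbin [ 0.5448 -0.3506] ascap [ 0.5553 -0.2618]
green 1325 [190. 209.] asbin [ 0.6214 -0.0588] ascap [ 0.6159 -0.0287]
green 758 [183. 251.] asbin [ 0.6508 -0.1076] ascap [ 0.639  -0.0675]
yellow 5276 [198. 112.] asbin [0.553  0.0286] ascap [0.5632 0.0398]
blue 5187 [147. 170.] asbin [ 0.554  -0.0611] ascap [ 0.5634 -0.0305]
blue 3783 [488. 332.] asbin [1.176  0.1297] ascap [1.0573 0.1192]
```

View pics/w5.png

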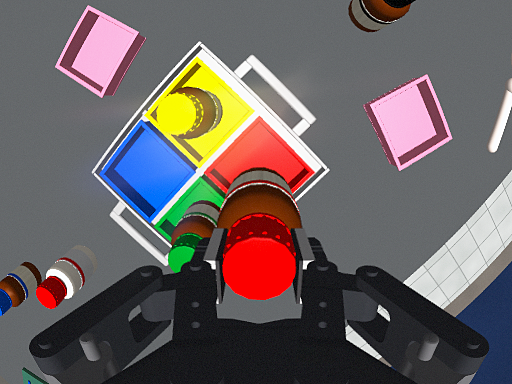

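The red bottle hangs over the red bin at (255,155). The green bottle at (190,235) sits diagonally off the finger line and stays clear. Lowering.

```bash
python3 -m inch '[[0,0,-0.8,0],[0,0,-2.5,0],[0,0,-4.7,0],[0,0,-6.8,0],[0,0,-8.6,0],[0,0,-9.8,0],[0,0,-10.4,0],[0,0,-10.6,0]]'; python3 -m inch '[[0,0,-0.2,0],[0,0,-0.4,0],[0,0,-0.6,0],[0,0,-0.8,0],[0,0,-1,0],[0,0,-1.1,0],[0,0,-1.2,0],[0,0,-1.2,0]]'
```

```text
time: 27.9
ee_pos: [0.6439, 0.0284, 0.1073]
tcp_rot: [180.0, 0.0, 135.5]
wrist_force: [0.1, 0.7, -1.2]
opening: 0.0326
grasp_force: 60.1
time: 28.9
ee_pos: [0.6439, 0.0284, 0.0958]
tcp_rot: [180.0, 0.0, 135.5]
wrist_force: [-0.9, -0.2, 2.9]
opening: 0.0327
grasp_force: 60.7
```

```bash
python3 -m inch '[[0,0,0,0],[0,0,0,0],[0,0,0,0],[0,0,0,0],[0,0,0,0],[0,0,0,0],[0,0,0,0],[0,0,0,0]]' 6.5 60; python3 -m inch '[[0,0,0.8,0],[0,0,2.5,0],[0,0,5,0],[0,0,8,0],[0,0,10.5,0],[0,0,12.5,0],[0,0,13.7,0],[0,0,14,0]]'; python3 -m inch '[[-0.5,-1.4,0,0],[-1.8,-5,0,0],[-3.6,-10,0,0],[-5.5,-15,0,0],[-7.3,-20,0,0],[-9.2,-25,0,0],[-11,-30,0,0],[-12.8,-35,0,0]]' 8.5;  python3 -m inch '[[-1.5,-4,0,0],[-2.2,-6,0,0],[-2.4,-6.4,0,0],[-2.4,-6.4,0,0],[-2.4,-6.4,0,0],[-2.4,-6.4,0,0],[-2.4,-6.4,0,0],[-2.4,-6.4,0,0]]'
python3 - <<'E'
from w import *
o,p,pr=wrist(0,"w6")
for b in blobs(p["img"],"blue",60): print(b[0],b[1].round(1),fit(pr,b[1],CAP,(.49,-.38)).round(4))
T=bot.camera("top")
cv2.imwrite("pics/t4.png",cv2.resize(T["img"][130:280,110:420],None,fx=2.5,fy=2.5)[:,:,::-1])
E
```

```text
time: 29.9
ee_pos: [0.6438, 0.0284, 0.0953]
tcp_rot: [180.0, 0.0, 135.5]
wrist_force: [-0.4, -0.1, 0.3]
opening: 0.0652
grasp_force: 0.0
time: 30.9
ee_pos: [0.6441, 0.0284, 0.2365]
tcp_rot: [179.9, 0.1, 135.5]
wrist_force: [-0.4, -0.6, -0.0]
opening: 0.0654
grasp_force: 0.0
time: 31.9
ee_pos: [0.514, -0.3236, 0.2345]
tcp_rot: [-180.0, -0.1, 135.4]
wrist_force: [0.7, -0.0, -0.2]
opening: 0.0848
grasp_force: 0.0
time: 32.9
ee_pos: [0.492, -0.3854, 0.2353]
tcp_rot: [180.0, 0.0, 135.5]
wrist_force: [0.6, 0.2, 0.4]
opening: 0.085
grasp_force: 0.0
tcp [ 0.492  -0.3854  0.2353] [180.    0.  135.5] q [-38.1  15.6  21.8  96.2   0.    6.4] F [0.6 0.2 0.4] t 32.9
3581 [458.2  41.3] [ 0.531  -0.1247]
462 [258.6 182.4] [ 0.4936 -0.3849]
1389 [499.9 316.5] [ 0.9307 -0.2601]
475 [418.7 372.6] [ 0.8986 -0.4215]
105 [ 94.7 374.3] [ 0.5345 -0.8018]
```

View pics/t4.png

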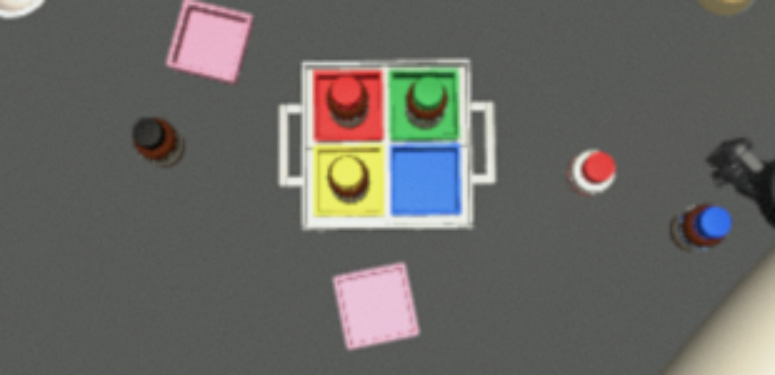

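View pics/w6.png

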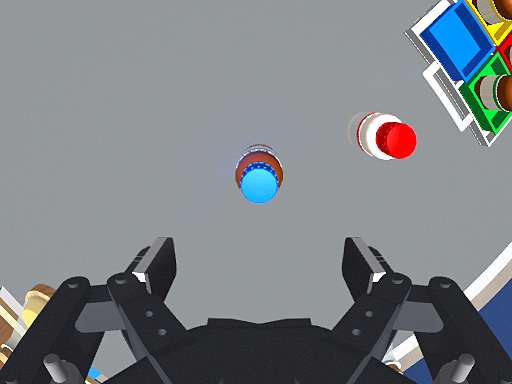

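Red, green and yellow all stand centred in their bins. The blue cap is under the tool at (259,180), with the white bottle about 140 mm away at (385,138).

```bash
python3 -m inch '[[0.1,0,-2,0],[0.1,0,-5.5,0],[0.1,0,-9,0],[0.1,0,-12,0],[0.1,0,-13.7,0],[0.1,0,-14.5,0],[0.1,0,-14.7,0],[0.1,0,-14.7,0]]'; python3 -m inch '[[0,0,0,0],[0,0,0,0],[0,0,0,0],[0,0,0,0],[0,0,0,0],[0,0,0,0],[0,0,0,0],[0,0,0,0]]' 2.5 60; python3 -m inch '[[0,0,0.6,0],[0,0,2,0],[0,0,4.2,0],[0,0,7,0],[0,0,9.5,0],[0,0,11.5,0],[0,0,12.3,0],[0,0,12.5,0]]'
```

```text
time: 34.0
ee_pos: [0.4932, -0.3859, 0.0892]
tcp_rot: [180.0, 0.1, 135.5]
wrist_force: [-1.6, -0.4, -0.4]
opening: 0.0852
grasp_force: 0.0
time: 35.0
ee_pos: [0.493, -0.3859, 0.0888]
tcp_rot: [-180.0, 0.0, 135.5]
wrist_force: [-0.3, -1.7, 5.5]
opening: 0.0323
grasp_force: 59.6
time: 36.0
ee_pos: [0.4929, -0.3857, 0.2135]
tcp_rot: [180.0, 0.0, 135.5]
wrist_force: [-0.1, -0.4, -2.9]
opening: 0.0322
grasp_force: 59.6
```

```bash
python3 -m inch '[[0,1.1,1.5,0],[0,4.2,2.5,0],[0,8.8,2.5,0],[0.5,13.5,2.5,0],[1.5,18.2,2.5,0],[3,22.8,2.5,0],[4.5,27,2.5,0],[5.5,30,2.5,0]]';python3 -m inch '[[0.4,1.8,0,0],[0.4,2.1,0,0],[0.4,2.1,-1,0],[0.4,2.1,-2,0],[0.4,2.1,-2.5,0],[0.4,2.1,-2.5,0],[0.4,2.1,-2.5,0],[0.4,2.1,-2.5,0]]';  python3 -m inch '[[0,0,-0.8,0],[0,0,-2.5,0],[0,0,-4.7,0],[0,0,-6.8,0],[0,0,-8.6,0],[0,0,-9.8,0],[0,0,-10.4,0],[0,0,-10.6,0]]'; python3 -m inch '[[0,0,-0.2,0],[0,0,-0.4,0],[0,0,-0.6,0],[0,0,-0.8,0],[0,0,-1,0],[0,0,-1.1,0],[0,0,-1.2,0],[0,0,-1.2,0]]'
```

```text
time: 37.0
ee_pos: [0.5478, -0.0832, 0.2387]
tcp_rot: [180.0, -0.0, 135.6]
wrist_force: [-0.0, -0.2, -1.8]
opening: 0.0325
grasp_force: 59.8
time: 38.0
ee_pos: [0.552, -0.0647, 0.2136]
tcp_rot: [180.0, 0.0, 135.5]
wrist_force: [-1.0, 0.6, -0.9]
opening: 0.0324
grasp_force: 59.8
time: 39.0
ee_pos: [0.5519, -0.0646, 0.1073]
tcp_rot: [180.0, 0.0, 135.5]
wrist_force: [-0.3, -0.5, -2.2]
opening: 0.0323
grasp_force: 59.8
time: 40.0
ee_pos: [0.5519, -0.0647, 0.0958]
tcp_rot: [180.0, 0.0, 135.5]
wrist_force: [-2.0, -0.5, 3.6]
opening: 0.0326
grasp_force: 60.2
```

Contact with the bin floor shows in the force. I'll release, rise, clear the view and check.

```bash
python3 -m inch '[[0,0,0,0],[0,0,0,0],[0,0,0,0],[0,0,0,0],[0,0,0,0],[0,0,0,0],[0,0,0,0],[0,0,0,0]]' 6.5 60; python3 -m inch '[[0,0,0.8,0],[0,0,2.5,0],[0,0,5,0],[0,0,8,0],[0,0,10.5,0],[0,0,12.5,0],[0,0,13.7,0],[0,0,14,0]]'; python3 -m inch '[[-1,-0.5,0,0],[-3,-2,0,0],[-7,-5,0,0],[-11,-8,0,0],[-15,-11,0,0],[-18,-14,0,0],[-20,-15.5,0,0],[-20,-16,0,0]]'
python3 - <<'E'
from h import *
T=bot.camera("top");S=bot.camera("side")
cv2.imwrite("pics/t5.png",cv2.resize(T["img"][130:280,110:420],None,fx=2.5,fy=2.5)[:,:,::-1])
cv2.imwrite("pics/s5.png",cv2.resize(S["img"][100:300,140:340],None,fx=2.8,fy=2.8)[:,:,::-1])
E
```

```text
time: 41.0
ee_pos: [0.5518, -0.0647, 0.0953]
tcp_rot: [180.0, 0.0, 135.5]
wrist_force: [0.3, 0.1, -1.4]
opening: 0.0649
grasp_force: 0.0
time: 42.0
ee_pos: [0.5521, -0.0646, 0.2364]
tcp_rot: [180.0, 0.1, 135.5]
wrist_force: [-0.2, 0.1, -0.4]
opening: 0.0647
grasp_force: 0.0
time: 43.0
ee_pos: [0.3503, -0.2252, 0.2349]
tcp_rot: [-180.0, -0.0, 135.3]
wrist_force: [0.6, 1.2, 0.0]
opening: 0.0651
grasp_force: 0.0
```

View pics/t5.png

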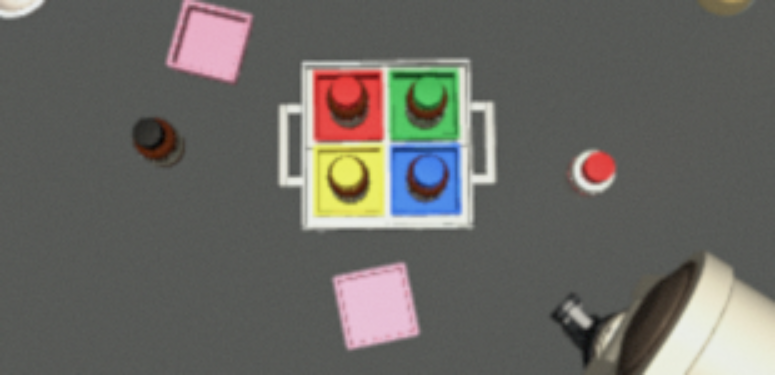

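View pics/s5.png

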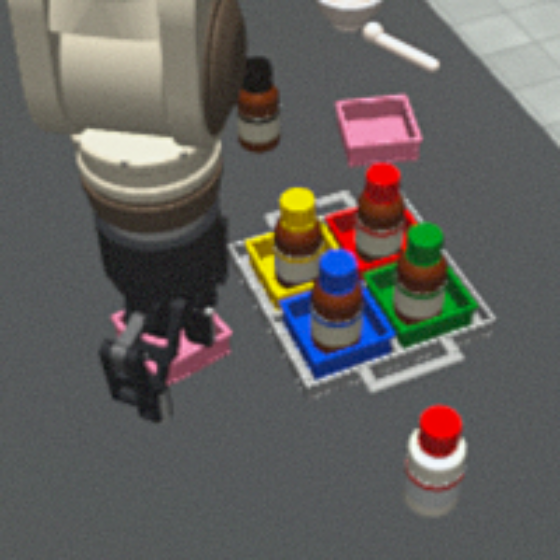

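All four bottles stand upright and centred in their own bins. In the top crop they are red (348,100), green (428,100), yellow (348,178) and blue (428,178). Both look-alikes are where they started and the robot is clear, so I'm handing the job in.

```bash
python3 -c "
from workcell import bot
print(bot.job_done())"
```

```text
the job is handed in; nothing more can be done
None
```

I handed in the job with all four amber bottles upright in their own colour's bins and both look-alikes where they started, at about 43 s of the 109 s allowed; the simulator gave no verdict.

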